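# Empty the batteries from the parcel scanner

## Robot

A 7-joint arm with a two-finger parallel gripper is mounted at the origin on the work surface. World frame = base frame: x ahead of the robot, y to its left, z up, the work surface at z = 0. Lengths are in m, angles in rad, forces in N, time in s.
With the tool pointing down it reaches from about 0.4 to 0.875 m from the base axis. Payload 19.3 kg.
Tool frame: the origin (TCP) lies between the finger pads; the fingertips stand 17 mm ahead of it and the grasp point (between the pads) lies 2 mm behind it; z points along the fingers, y is the line along which they close (so a half turn about z gives the same grasp; the last joint's range is limited). The gripper opens to 85 mm and grips with 20 to 120 N. Pads are 22 mm wide; open, the fingers measure 114 mm over their backs; the gripper's body (76 mm by 85 mm) begins 54 mm behind the grasp point. The pads swing forward as they close: fully open they stand 13 mm farther back than shut.
Start: joints at [-1.246, 0.521, -0.036, 1.599, 0.021, 1.021, -0.113], TCP at [0.24, 0.577, 0.248] pointing down, gripper open.
Joint ranges: [-2.91, 2.91], [-0.3, 2.13], [-1.5, 1.42], [0.17, 2.43], [-1.26, 4.41], [0.16, 1.93], [-2.52, 2.52]. Speed limits (rad/s): [1.89, 1.89, 2.39, 2.39, 3.01, 3.01, 3.01].

## Interface

Orientations are given as [roll, pitch, yaw] about the fixed x, y, z axes, in that order (R = Rz(yaw) Ry(pitch) Rx(roll)).
In Python, from workcell import bot gives the robot as it stands.
- The arm moves only by the shell command python3 -m inch 'ROWS' [FORCE]. ROWS is JSON, a list of rows, each a list of 7 numbers: the shift along the tool's x, y, z in units of 200 mm (1.0 is 200 mm), then the turn, a rotation vector about the tool's x, y, z in units of 90 degrees (1.0 is 90 degrees), then the opening, from 0 (shut) to 1 (fully open). In form: [[x, y, z, rx, ry, rz, grip], ...]. A call has 1 to 20 rows; each row is the pose to reach, as a shift and turn from the pose commanded when the call began, along the tool's axes at that moment; what a row does not reach only later rows make up. A row lasts 1/8 s, in which the tool goes at most 62.5 mm and 10.7 degrees, less where a joint would pass 70% of its speed; a pose out of reach is approached as far as the arm can. A call with a number of a shift or a turn outside -1 to 1 is refused whole. A call with a gripper value outside its range is refused whole. The fingers move at their own pace and stop on an object; FORCE is the grip in N (left out, the last holds). Time passes only in rows, so rows that repeat a pose let the fingers close. It gives the time, the measured TCP pose, the force, the opening and the grip force at its end, in the units of the state.
- bot.observe(): the state, without advancing time (a new reading comes with each control period).
- bot.grab_frame(name): name is "scene" or "side" or "wrist"; returns a dict with "img" (400x640x3 uint8, red, green, blue), "z_map" (400x640 float32, m along the optical axis (not along the pixel's ray), 0 where there is no reading), "vfov" (degrees; the focal length in pixels is half the picture's height over the tangent of half this angle, whatever the lens; pixels are square), "cx", "cy" (the principal point, pixels), "distortion" ([k1, k2, p1, p2, k3] as OpenCV has them; the pictures are not rectified), "rvec" (rotation vector, rad) and "tvec" (3), from world to camera coordinates, as OpenCV has them. Camera axes: x right, y down, z forward; pixel columns grow to the right and rows downward; lengths in m; the calibration is good to about 2 mm. A picture is of the moment at which its call begins.
- bot.job_done(): hands the job in; it is judged then, once.
The state is a dict: "clock": time; "qpos": joint angles; "qd": joint speeds; "joint_efforts": joint torques, N m; "position": TCP position; "tool_rot": TCP orientation; "force": force on the tool from outside, world axes, zero at the start; "moment": the same for the moment, N m; "grip_width": finger opening in m; "finger_force": force on a finger pad.
Only numpy, scipy, OpenCV 4.12 (cv2) and the standard library are available. Lean on these libraries where they do the work, as an engineer would, in place of code of your own. Each camera call takes 0.05 s, during which the arm holds its last target. There are 200 camera calls.

## Task

The mail room's parcel scanner is going into storage. Take the pry bar, hook its toe under the lip of the clip-on battery cap and lever that end of the cap loose (leave the cap to the bar alone until it has sprung up), put the bar back upright in its wooden holder, set the cap on the black rubber mat, and put every battery cell that is inside into the white tray, leaving the tape roll, the stamp and the note block where they are. When the last cell is in the tray, squeeze the scanner's trigger fully, hold it for about a second to drain it, and let it go.

Things in the scene. Friction and masses are not known exactly. Their poses are not given: they have to be found in the camera images.
- base: fixed scanner station. Origin at table level under the middle of the row of four battery pockets; x along the row, z up. Grey deck, top 15 mm above the table, x -150 to +100, y -40 to +150 mm. On it at y 0 a metal plinth, top z 24 mm, x -81 to +66.5 mm, 42 mm wide, under the battery block; at y +105 mm the black scan gun, fixed head down, grip up
- bay (a point): floor of the battery pockets, middle of the row, z 24 mm above the table; axes as base. Four open square pockets, 28 mm wide, 20 mm deep, at x -45, -15, +15, +45 mm, in a block 34 mm wide (y) and 124 mm long, walls ending at z 44 mm; the cells stick out above
- cap: loose black clip-on battery cap, an upside-down box 147.5 (x) x 42 (y) x 57 mm tall, 70 g, walls 3 mm. Origin: centre of its open underside. At home its origin is 7 mm to -x of bay, at the same height and yaw. Once loose it can be gripped across its 42 mm and lifted straight up, 60 mm to clear the cells
- cap_lip (a point): underside of the cap's lip, 8 mm from its tip. The lip, 30 mm wide, 4 mm thick, sticks out 16 mm at the bottom of the cap's -x end (facing the robot), over a gap 9 mm high above the deck and 16 mm deep. Level with bay at home. A sprung detent holds this end with about 10 N; raised 6 to 7 mm it snaps through and then stays up, about 10 mm
- cap_mid (a point): centre of the cap's box, 28.5 mm above its origin
- prybar: loose L-shaped pry bar, 130 mm tall, 140 g, standing upright in its holder. Origin: underside of the foot, on the shaft's axis; z up the shaft, x towards the toe. Steel foot 4 mm thick, 14 mm wide, from x -6 mm (heel) to +26 mm (toe); shaft 10 x 10 mm; black handle 24 (x) x 16 (y) mm from z 68 to 130 mm. Grip the handle across its 16 mm from above; tipping the handle to the bar's -x lifts the toe
- holder: fixed wooden holder, 52 x 30 mm outside, 50 mm tall, open pocket 44 (x) x 22 (y) mm, floor 4 mm up. Origin: underside centre. The bar stands in it with its origin at x -10 mm, toe to +x
- tray: loose white open tray 180 (x) x 110 (y) x 32 mm, walls 4 mm, floor 4 mm, 450 g; origin: underside centre
- mat: fixed black rubber mat 230 (x) x 140 (y) x 3 mm; origin: underside centre
- trigger (a joint): trigger of the scan gun: 0 released, 0.30 rad fully squeezed; springs back by itself; full squeeze takes about 8 to 10 N at the pad
- trigger_pad (a point): outer face of the trigger, which is a grey bar 18 mm wide hinged at its lower end on the +x side of the grip, 10 mm below its upper end; pulled in it moves to the base's -x
- grip_mid (a point): on the axis of the gun's upright grip, 115 mm above the table; axes as base. Grip 30 (x) x 28 (y) mm, top 150 mm, bottom 71 mm above the table (the gun's head, 56 mm wide, is below); trigger and grip together are about 48 mm across in x at this height: squeeze both between the fingers along the base's x
- cell0: centre of a steel and grey battery cell, 26 mm diameter, 49 mm tall, 66 g, z along its axis; starts upright in a pocket of the station; may be absent (None); origin: its centre
- cell1: centre of a steel and grey battery cell, 26 mm diameter, 49 mm tall, 66 g, z along its axis; starts upright in a pocket of the station; may be absent (None); origin: its centre
- cell2: centre of a steel and grey battery cell, 26 mm diameter, 49 mm tall, 66 g, z along its axis; starts upright in a pocket of the station; may be absent (None); origin: its centre
- cell3: centre of a steel and grey battery cell, 26 mm diameter, 49 mm tall, 66 g, z along its axis; starts upright in a pocket of the station; may be absent (None); origin: its centre
- tape: bystander: cardboard tape roll lying flat, 92 mm across, 24 mm tall; origin: underside centre
- stamp: bystander: wooden hand stamp, 34 mm across, 62 mm tall; origin: underside centre
- notes: bystander: note block 76 x 76 x 22 mm; origin: underside centre

How it is judged:
On the way, in this order (a step that is already met when the one before it is completed fails the run):
1. the pry bar pushes on the cap while the cap is still home (z of cap_lip in the frame of bay between -0.01 and 0.004 m and horizontal distance between cap and bay below 0.03 m and contact force between prybar and cap above 2 N).
2. the lip end of the cap has sprung up off its detent (z of cap_lip in the frame of bay above 0.0075 m), for 0.1 s.
3. all cells are in the tray (x of cell0 in the frame of tray between -0.086 and 0.086 m and y of cell0 in the frame of tray between -0.051 and 0.051 m and z of each of cell0, cell1, cell2, cell3 in the frame of tray below 0.04 m and x of cell1 in the frame of tray between -0.086 and 0.086 m and y of cell1 in the frame of tray between -0.051 and 0.051 m and x of cell2 in the frame of tray between -0.086 and 0.086 m and y of cell2 in the frame of tray between -0.051 and 0.051 m and x of cell3 in the frame of tray between -0.086 and 0.086 m and y of cell3 in the frame of tray between -0.051 and 0.051 m), for 0.2 s.
4. the trigger is squeezed fully and held (value of joint trigger above 0.24 rad), for 0.5 s.
At the end, for the whole second after the job is handed in: every cell present is in the tray; the cap rests on the mat (centre within 65 x 60 mm of the mat's, below 45 mm); the pry bar stands in its holder, foot on the floor, leaning under 0.35 rad; trigger released (under 0.04 rad); all at rest (all of step 3 and x of cap_mid in the frame of mat between -0.065 and 0.065 m and y of cap_mid in the frame of mat between -0.06 and 0.06 m and height (world z) of cap_mid below 0.045 m and x of prybar in the frame of holder between -0.022 and 0.022 m and y of prybar in the frame of holder between -0.016 and 0.016 m and z of prybar in the frame of holder below 0.015 m and angle between prybar's own z axis and vertical below 0.35 rad and linear speed of each of cell0, cell1, cell2, cell3, cap, prybar, tray below 0.02 m/s and value of joint trigger below 0.04 rad); the robot touches nothing.
It fails at once if the hand or arm touches the cap while it is still home (z of cap_lip in the frame of bay between -0.01 and 0.004 m and horizontal distance between cap and bay below 0.03 m and contact force between any of the fingers, the arm and cap above 1 N).
It fails at once if a bystander (tape roll, stamp, note block) is pushed more than 30 mm or tipped (distance of any of tape, stamp, notes from where it was at the start of the episode above 0.03 m or angle between any of tape, stamp, notes's own z axis and vertical above 0.6 rad).
Of cell0, cell1, cell2, cell3 only 3 to 4 are there at a start; the rules pass over those that are not, and their reading is None.
At some moment in a run one of tray may be knocked a few centimetres aside while the robot is not near it.
It also fails if it takes over 184 s, if anything falls off the work surface, if the arm or the gripper's body presses on something with over 40 N, if the wrist force passes 120 N, or if a joint passes its speed limit or range.

## Working session

There is one attempt and no reset: what is moved stays moved. The work goes in short steps, Python scripts to look and compute and a shell command to move; the robot and the scene stay as the last step left them, time stands still between calls to the robot, and variables do not carry over. Pictures are saved under pics/ and viewed, at most 14 in all, crops included, and the job is handed in when it is done.

```bash
ls; mkdir -p pics; cat > h.py <<'E'
import numpy as np, cv2
from scipy.spatial.transform import Rotation as Ro
from workcell import bot
def cam(n):
    f=bot.grab_frame(n); h=f["img"].shape[0]
    F=h/2/np.tan(np.radians(f["vfov"])/2)
    f["K"]=np.array([[F,0,f["cx"]],[0,F,f["cy"]],[0,0,1]]); f["d"]=np.array(f["distortion"],float)
    f["R"]=cv2.Rodrigues(np.array(f["rvec"],float))[0]; f["t"]=np.array(f["tvec"],float); return f
def rays(f,px):
    u=cv2.undistortPoints(np.array(px,float).reshape(-1,1,2),f["K"],f["d"]).reshape(-1,2)
    return np.c_[u,np.ones(len(u))]
def onplane(f,px,z):
    d=rays(f,px)@f["R"]; c=-f["R"].T@f["t"]
    return c+d*((z-c[2])/d[:,2])[:,None]
def cloud(f):
    h,w=f["z_map"].shape; v,u=np.mgrid[:h,:w]
    r=rays(f,np.c_[u.ravel(),v.ravel()])*f["z_map"].reshape(-1,1)
    P=(r-f["t"])@f["R"]; P[f["z_map"].ravel()==0]=np.nan
    return P.reshape(h,w,3)
def proj(f,P): return cv2.projectPoints(np.array(P,float).reshape(-1,1,3),f["R"],f["t"],f["K"],f["d"])[0].reshape(-1,2)
def save(f,n): cv2.imwrite("pics/"+n,f["img"][:,:,::-1])
E
python3 - <<'E'
from h import *
print(bot.observe())
for n in("scene","side","wrist"):
    f=cam(n);save(f,n+"0.png");np.savez(n+"0.npz",P=cloud(f),img=f["img"]);print(n,-f["R"].T@f["t"],f["R"][2])
E
```

```text
pics
{'clock': 0.0, 'qpos': array([-1.24619824,  0.52204579, -0.0363156 ,  1.59993127,  0.02120493,
        1.0210697 , -0.11279176]), 'qd': array([-1.48301961e-03,  2.20340362e-03, -7.08350850e-04,  1.29529127e-03,
       -1.33341060e-04, -5.86957516e-05, -2.43983246e-04]), 'joint_efforts': array([-1.26643583e-03, -9.27082586e+01,  1.97951742e+00, -3.69925940e+01,
        1.77693728e-02,  8.20779271e-03, -5.63801404e-05]), 'position': array([0.24032   , 0.57665389, 0.24773352]), 'tool_rot': array([-3.14052685e+00,  8.30731704e-05,  2.74678383e+00]), 'force': array([-0.20997332,  1.04811195,  0.38974703]), 'moment': array([ 0.03696484,  0.00931521, -0.00745018]), 'finger_force': 0.0, 'grip_width': 0.08514474035970913}
scene [1.05272946 0.28875487 0.97538622] [-0.50512583 -0.27223045 -0.81898625]
side [ 0.51387413 -0.65725965  0.65691451] [ 0.01953094  0.7757969  -0.63068036]
wrist [0.17145075 0.60528468 0.37477179] [ 0.27198328 -0.11537878 -0.95536005]
```

View pics/scene0.png

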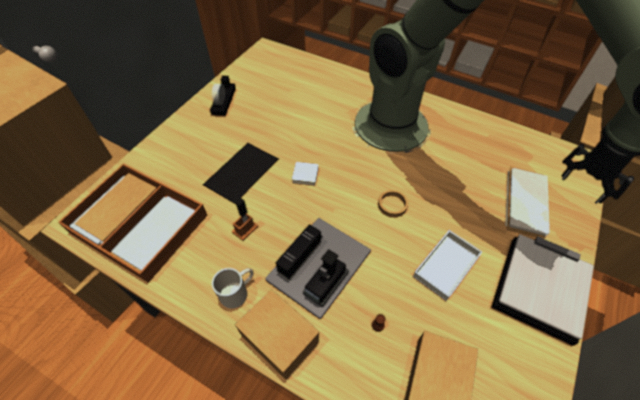

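View pics/side0.png

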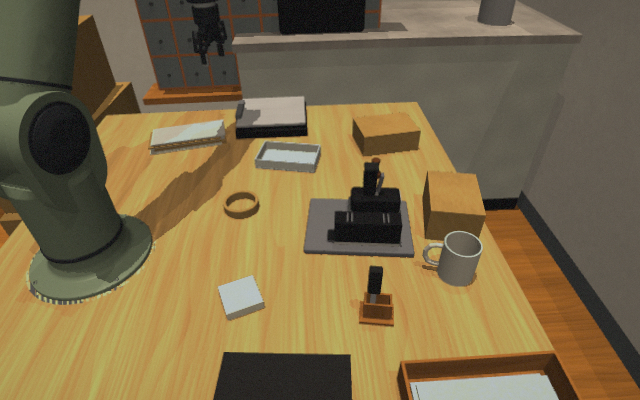

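The scene view shows the station at (318,265), the bar in its holder at (243,222), the mat at (240,172), the tray at (448,265), tape at (393,204), notes at (305,173) and stamp at (379,322). The side view shows the cap with its lip towards the robot.

```bash
cat > m.py <<'E'
from h import *
def rect(P,mask,seed,lo,hi,name,minn=8):
    m=(mask&(P[...,2]>lo)&(P[...,2]<hi)).astype(np.uint8)
    n,l,st,c=cv2.connectedComponentsWithStats(m,connectivity=8)
    best=None
    for i in range(1,n):
        if st[i,4]<minn: continue
        d=np.hypot(*(c[i]-seed))
        if d<30 and (best is None or st[i,4]>best[0]): best=(st[i,4],i)
    if not best: print(name,"none");return
    q=P[l==best[1]]
    r=cv2.minAreaRect((q[:,:2]*1000).astype(np.float32))
    print(name,best[0],"c",np.round(r[0],1),"size",np.round(r[1],1),"ang",round(r[2],1),"zmed",round(np.median(q[:,2])*1000,1),"zmax",round(q[:,2].max()*1000,1),"mean",np.round(q[:,:2].mean(0)*1000,1))
    return r
E
python3 - <<'E'
from m import *
for n,s in (("scene",dict(deck=(318,265),cap=(300,245),grip=(330,262),handle=(241,208),holder=(245,228),tray=(448,265),mat=(240,172),tape=(393,204),notes=(305,173),stamp=(379,322))),
 ("side",dict(deck=(360,226),cap=(368,215),grip=(371,175),handle=(375,280),holder=(376,310),tray=(288,157),mat=(284,375),tape=(241,205),notes=(241,297),stamp=(0,0)))):
    d=np.load(n+"0.npz");P=d["P"];im=d["img"].astype(int);dark=im.max(2)<75;T=im.sum(2)>=0
    print(n)
    grey=(im.max(2)-im.min(2)<30)
    rect(P,grey&~(im.max(2)<45),s["deck"],.010,.019,"deck")
    rect(P,T,s["cap"],.076,.086,"captop")
    rect(P,T,s["grip"],.143,.156,"griptop")
    rect(P,T,s["grip"],.100,.130,"grip")
    rect(P,T,s["handle"],.126,.140,"handletop")
    rect(P,T,s["handle"],.085,.140,"handle")
    rect(P,T,s["holder"],.046,.054,"holdertop")
    rect(P,T,s["tray"],.026,.037,"trayrim")
    rect(P,T,s["tray"],.008,.037,"tray")
    rect(P,dark,s["mat"],-.004,.009,"mat")
    rect(P,T,s["tape"],.018,.03,"tape")
    rect(P,T,s["notes"],.017,.027,"notes")
    rect(P,T,s["stamp"],.02,.07,"stamp")
E
```

```text
scene
deck 2924 c [634.9  50.2] size [186.2 248.5] ang 83.5 zmed 14.6 zmax 19.0 mean [636.1  59.6]
captop 774 c [644.8  -8. ] size [ 43.7 148.1] ang 84.4 zmed 80.8 zmax 85.7 mean [647.5  -7.5]
griptop 168 c [664.9  94.5] size [32.4 34. ] ang 82.2 zmed 149.5 zmax 153.3 mean [665.8  95.7]
grip 116 c [672.5  96.5] size [23.9 50.7] ang 67.3 zmed 118.2 zmax 129.3 mean [679.9  97.7]
handletop 54 c [ 627.4 -200.6] size [17.3 24.5] ang 80.9 zmed 132.9 zmax 135.9 mean [ 628.8 -199.6]
handle 138 c [ 627.7 -200.6] size [17.4 25.1] ang 81.2 zmed 120.0 zmax 135.9 mean [ 630.5 -197.6]
holdertop 87 c [ 637.  -202.9] size [32.  53.4] ang 79.3 zmed 49.8 zmax 53.8 mean [ 639.7 -200.9]
trayrim 328 c [460.2 365.4] size [109.8 185. ] ang 77.3 zmed 30.7 zmax 36.7 mean [466.  363.7]
tray 625 c [460.2 365.5] size [110. 185.] ang 77.4 zmed 26.8 zmax 36.7 mean [463.  362.2]
mat 2075 c [ 457.3 -347.2] size [137.8 227.9] ang 86.0 zmed 3.1 zmax 9.0 mean [ 463.5 -346.1]
tape 223 c [341.  146.2] size [89.  90.9] ang 35.2 zmed 22.8 zmax 28.0 mean [341.7 147. ]
notes 426 c [ 370.5 -153.4] size [78.7 75.8] ang 20.7 z
[... 586 characters left out ...]
6.7 mean [ 626.  -203.8]
handle 334 c [ 625.9 -202.2] size [17.7 23.8] ang 84.4 zmed 118.5 zmax 136.7 mean [ 625.2 -206.4]
holdertop 206 c [ 636.3 -203.3] size [31.9 51.8] ang 81.7 zmed 50.0 zmax 53.9 mean [ 636.  -206.4]
trayrim 395 c [458.8 365.9] size [116.5 180.6] ang 77.6 zmed 31.3 zmax 36.9 mean [458.2 363.8]
tray 1028 c [458.8 366. ] size [116.6 180.6] ang 77.5 zmed 22.9 zmax 36.9 mean [456.3 363.5]
mat 6062 c [ 458.6 -319.1] size [ 86.5 229.6] ang 86.2 zmed 3.6 zmax 7.4 mean [ 457.9 -320.9]
tape 325 c [338.5 148. ] size [88.7 90.9] ang 23.8 zmed 24.2 zmax 28.9 mean [338.5 145. ]
notes 1192 c [ 368.4 -152. ] size [76.4 77.8] ang 20.6 zmed 22.5 zmax 26.8 mean [ 368.9 -154.8]
stamp none
```

```bash
cat > g.py <<'E'
from h import *
xh=np.array([np.cos(-.113),np.sin(-.113),0]);yh=np.array([-xh[1],xh[0],0])
B=np.array([.6508,-.0079,0])
def base(x,y,z): return B+xh*x+yh*y+np.array([0,0,z])
def Rdown(yaw,tilt=0):  # tool x axis heading yaw, pointing down; then tilt about tool y
    return Ro.from_euler('xyz',[np.pi,0,yaw])*Ro.from_rotvec([0,tilt,0])
def row(p,R,st=None):
    s=st or bot.observe(); R0=Ro.from_euler('xyz',s["tool_rot"]); 
    d=R0.inv().apply(np.array(p)-s["position"])/.2; w=(R0.inv()*R).as_rotvec()/(np.pi/2)
    print(np.round(np.r_[d,w],4).tolist())
E
python3 - <<'E'
from g import *
h=np.radians(180-9)
row([.627,-.201,.25],Rdown(h)); row([.627,-.201,.11],Rdown(h))
# mug position check
P=np.load("side0.npz")["P"]; print(P[240,460],P[165,377])
P=np.load("scene0.npz")["P"]; print(P[275,229])
E
```

```text
[-3.2802, -2.8458, -0.008, -0.0005, -0.0, -0.1513]
[-3.2801, -2.8452, 0.692, -0.0005, -0.0, -0.1513]
[ 0.83135253 -0.07649559  0.06819201] [0.67632657 0.09520986 0.1519606 ]
[ 0.79709639 -0.12890287  0.05684406]
```

```bash
r='[-0.82,-0.711,0,0,0,0,1]'
python3 -m inch '[[-0.82,-0.711,0,0,0,0,1],[-0.82,-0.711,0,0,0,0,1],[-0.82,-0.711,0,0,0,0,1],[-0.82,-0.711,0,0,0,0,1],[-0.82,-0.711,0,0,0,0,1],[-0.82,-0.711,0,0,0,0,1]]'
python3 -m inch '[[-0.82,-0.711,0,0,0,0,1],[-0.82,-0.711,0,0,0,0,1],[-0.82,-0.711,0,0,0,0,1],[-0.82,-0.711,0,0,0,0,1],[-0.82,-0.711,0,0,0,0,1],[-0.82,-0.711,0,0,0,0,1]]'
python3 -m inch '[[-0.82,-0.711,0,0,0,0,1],[-0.82,-0.711,0,0,0,0,1],[-0.82,-0.711,0,0,0,0,1],[-0.82,-0.711,0,0,0,0,1],[-0.82,-0.711,0,0,0,0,1],[-0.82,-0.711,0,0,0,0,1]]'
python3 -m inch '[[-0.82,-0.711,0,0,0,-0.15,1],[-0.82,-0.711,0,0,0,-0.15,1],[-0.82,-0.711,0,0,0,-0.15,1],[-0.82,-0.711,0,0,0,-0.15,1],[-0.82,-0.711,0,0,0,-0.15,1],[-0.82,-0.711,0,0,0,-0.15,1]]'
python3 - <<'E'
from g import *
h=np.radians(180-9)
row([.627,-.201,.25],Rdown(h)); row([.627,-.201,.11],Rdown(h))
f=cam("wrist"); save(f,"w1.png"); P=cloud(f)
m=(P[...,2]>.125)&(P[...,2]<.142); q=P[m]; q=q[(abs(q[:,0]-.627)<.04)&(abs(q[:,1]+.2)<.04)]
print(len(q),cv2.minAreaRect((q[:,:2]*1000).astype(np.float32)),q[:,2].max())
m=(P[...,2]>.046)&(P[...,2]<.054); q=P[m]; q=q[(abs(q[:,0]-.637)<.05)&(abs(q[:,1]+.2)<.05)]
print(len(q),cv2.minAreaRect((q[:,:2]*1000).astype(np.float32)))
E
```

```text
clock: 0.9
position: [0.3367, 0.3833, 0.2483]
tool_rot: [3.141, -0.0, 2.747]
force: [-0.9, 0.6, -0.4]
grip_width: 0.0855
finger_force: 0.0
clock: 1.65
position: [0.4334, 0.1896, 0.2482]
tool_rot: [3.141, -0.0, 2.749]
force: [0.0, 1.1, -1.3]
grip_width: 0.0854
finger_force: 0.0
clock: 2.4
position: [0.5303, -0.0042, 0.2481]
tool_rot: [3.141, -0.001, 2.749]
force: [-0.9, -0.5, 0.3]
grip_width: 0.0855
finger_force: 0.0
clock: 3.15
position: [0.6273, -0.1982, 0.2481]
tool_rot: [3.141, -0.0, 2.985]
force: [0.5, 1.3, -0.2]
grip_width: 0.0857
finger_force: 0.0
[-0.0006, -0.014, -0.0094, 0.0006, -0.0003, 0.0001]
[-0.0009, -0.0146, 0.6906, 0.0006, -0.0003, 0.0001]
506 ((626.0265502929688, -202.28089904785156), (15.900593757629395, 24.15338897705078), 80.70274353027344) 0.13665631491517785
405 ((635.878173828125, -204.01930236816406), (29.891576766967773, 52.04261779785156), 80.05182647705078)
```

```bash

python3 -m inch '[[0.004,-0.018,0.2,0,0,0,1],[0.004,-0.018,0.4,0,0,0,1],[0.004,-0.018,0.6,0,0,0,1],[0.004,-0.018,0.69,0,0,0,1],[0.004,-0.018,0.69,0,0,0,1],[0.004,-0.018,0.69,0,0,0,0.5],[0.004,-0.018,0.69,0,0,0,0],[0.004,-0.018,0.69,0,0,0,0],[0.004,-0.018,0.69,0,0,0,0],[0.004,-0.018,0.69,0,0,0,0],[0.004,-0.018,0.69,0,0,0,0],[0.004,-0.018,0.69,0,0,0,0],[0.004,-0.018,0.69,0,0,0,0],[0.004,-0.018,0.69,0,0,0,0]]' 70
```

```text
clock: 4.95
position: [0.6261, -0.2039, 0.1108]
tool_rot: [3.142, 0.001, 2.982]
force: [-0.6, 0.9, 7.4]
grip_width: 0.015
finger_force: 68.4
```

```bash

python3 -m inch '[[0,0,-0.1,0,0,0,0],[0,0,-0.25,0,0,0,0],[0,0,-0.45,0,0,0,0],[0,0,-0.6,0,0,0,0],[0,0,-0.6,0,0,0,0],[0,0,-0.6,0,0,0,0]]'
python3 - <<'E'
from g import *
s=bot.observe();print(s["position"],s["tool_rot"],s["force"],s["grip_width"])
f=cam("side"); save(f,"side1.png")
P=cloud(f)
# measure bar handle x relative to TCP : points above .16 near TCP and the foot
p=s["position"]
for lo,hi in((-.112,-.10),(-.09,-.05),(-.045,-.02)):
    q=P[(P[...,2]>p[2]+lo)&(P[...,2]<p[2]+hi)&(abs(P[...,0]-p[0])<.05)&(abs(P[...,1]-p[1])<.03)]
    R0=Ro.from_euler('xyz',s["tool_rot"]); l=R0.inv().apply(q-p)*1000
    print(len(q),l.min(0).round(1),l.max(0).round(1))
row(base(-.135,0,.15+.106),Rdown(np.pi-.113))
c=proj(f,[p])[0].astype(int); cv2.imwrite("pics/side1c.png",cv2.resize(f["img"][max(0,c[1]-60):c[1]+100,c[0]-100:c[0]+100,::-1],None,fx=3,fy=3))
E
```

```text
clock: 5.7
position: [0.6255, -0.2038, 0.2304]
tool_rot: [3.142, -0.0, 2.982]
force: [0.3, 0.6, -2.4]
grip_width: 0.0152
finger_force: 68.0
[ 0.62549298 -0.20380424  0.23041248] [ 3.14154362e+00 -2.54880363e-04  2.98239400e+00] [ 0.34127971  0.57717066 -2.40787534] 0.015199600332863683
118 [-26.   -6.2 100.1] [  5.6  11.4 106. ]
107 [-4.9 -4.8 50.1] [ 5.2  5.5 89.9]
106 [-11.8  -8.2  20.2] [12.2  5.1 44.3]
[0.704, 0.9559, -0.1299, 0.0001, -0.0007, -0.0294]
```

View pics/side1c.png

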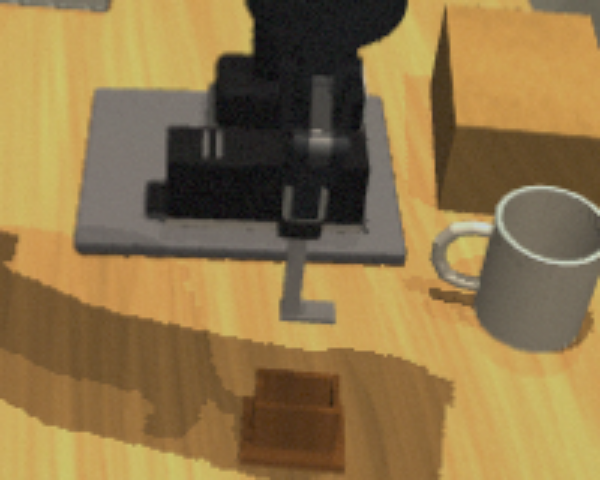

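The bar hangs upright in the grip, centred, with its foot 106 mm below the TCP and the toe towards +x.

```bash

python3 -m inch '[[0.704,0.4,-0.13,0,0,0,0],[0.704,0.956,-0.13,0,0,-0.029,0],[0.704,0.956,-0.13,0,0,-0.029,0],[0.704,0.956,-0.13,0,0,-0.029,0],[0.704,0.956,-0.13,0,0,-0.029,0],[0.704,0.956,-0.13,0,0,-0.029,0],[0.704,0.956,-0.13,0,0,-0.029,0],[0.704,0.956,-0.13,0,0,-0.029,0],[0.704,0.956,-0.13,0,0,-0.029,0]]'
python3 - <<'E'
from m import *
from g import *
# lip from wrist & scene
for n in("scene","wrist","side"):
    f=cam(n);P=cloud(f)
    l=(P-B)@np.c_[xh,yh,[0,0,1]]*1000
    def st(m,n2): 
        q=l[m]; print(n,n2,len(q),np.percentile(q,[2,50,98],axis=0).round(1).tolist() if len(q) else "")
    X,Y,Z=l[...,0],l[...,1],l[...,2]
    st((abs(X+89)<14)&(abs(Y)<25)&(Z>23)&(Z<33),"lip")
    st((X<-60)&(X>-100)&(abs(Y)<30)&(Z>77)&(Z<85),"captop end")
    st((X<-105)&(X>-145)&(abs(Y-60)<30)&(Z>10)&(Z<20),"deck")
row(base(-.135,0,.017+.106),Rdown(np.pi-.113))
E
```

```text
clock: 6.88
position: [0.5171, 0.0067, 0.2561]
tool_rot: [-3.141, -0.0, 3.027]
force: [-0.5, 0.1, -2.2]
grip_width: 0.0155
finger_force: 68.6
scene lip 6 [[-94.6, 11.0, 23.0], [-84.2, 15.8, 25.6], [-75.2, 20.3, 28.3]]
scene captop end 92 [[-79.1, -21.2, 77.7], [-69.4, -0.4, 80.9], [-60.7, 19.6, 84.1]]
scene deck 245 [[-143.5, 31.2, 11.2], [-125.1, 60.5, 14.9], [-105.4, 88.9, 18.1]]
wrist lip 124 [[-97.7, -19.7, 23.8], [-87.6, -10.5, 29.2], [-81.4, 19.5, 32.2]]
wrist captop end 104 [[-82.0, -20.8, 78.1], [-77.5, 15.5, 82.2], [-69.9, 20.2, 83.9]]
wrist deck 1378 [[-143.9, 31.3, 14.6], [-125.5, 60.1, 16.1], [-105.4, 88.7, 17.6]]
side lip 84 [[-97.6, -19.9, 24.4], [-88.6, -3.4, 29.0], [-75.9, 16.0, 31.2]]
side captop end 139 [[-81.5, -20.8, 77.6], [-70.7, -3.1, 82.2], [-61.1, 20.3, 84.4]]
side deck 268 [[-144.3, 31.3, 14.0], [-125.1, 58.7, 16.5], [-106.1, 88.2, 18.8]]
[0.0023, 0.0012, 0.6664, -0.0, -0.0, -0.0006]
```

```bash

python3 -m inch '[[0,0,0.2,0,0,0,0],[0,0,0.4,0,0,0,0],[0,0,0.55,0,0,0,0],[0,0,0.62,0,0,0,0],[0,0,0.645,0,0,0,0],[0,0,0.665,0,0,0,0],[0,0,0.665,0,0,0,0],[0,0,0.665,0,0,0,0]]'
python3 -m inch '[[-0.03,0,0,0,0,0,0],[-0.06,0,0,0,0,0,0],[-0.09,0,0,0,0,0,0],[-0.12,0,0,0,0,0,0],[-0.12,0,0,0,0,0,0],[-0.12,0,0,0,0,0,0]]'
python3 - <<'E'
from g import *
f=cam("side");save(f,"s2.png");c=proj(f,[base(-.1,0,.03)])[0].astype(int)
cv2.imwrite("pics/s2c.png",cv2.resize(f["img"][c[1]-50:c[1]+40,c[0]-70:c[0]+80,::-1],None,fx=5,fy=5,interpolation=2))
s=bot.observe();R0=Ro.from_euler('xyz',s["tool_rot"]);p=s["position"];print(p,(p-B)@xh,(p-B)@yh,s["force"])
heel=np.array([.006,0,.106])  # tool coords (tool x = -bar x)
hw=p+R0.apply(heel)
for a in (6,10,15,20,25,30):
  for sg in(-1,):
    R=R0*Ro.from_rotvec([0,np.radians(a)*sg,0]); print(a,end=' ');row(hw-R.apply(heel)-[0,0,.0015],R,s)
    print((R.apply([-.026,0,.106])-R.apply(heel))[2], end=' ')
E
```

```text
clock: 8.02
position: [0.5174, 0.0073, 0.1239]
tool_rot: [3.141, 0.001, 3.028]
force: [-0.3, 0.4, -1.1]
grip_width: 0.0155
finger_force: 68.7
clock: 8.78
position: [0.5407, 0.0045, 0.1232]
tool_rot: [-3.142, -0.0, 3.028]
force: [-0.1, -0.4, -0.6]
grip_width: 0.0151
finger_force: 68.7
[0.54070551 0.00448656 0.12324685] -0.11078904356604258 -0.00010665569122008234 [-0.04737205  0.19443306 -0.96737271]
6 [0.0556, 0.0, 0.0073, 0.0, -0.0667, 0.0]
0.0033359337082279755 10 [0.0925, 0.0, 0.0103, 0.0, -0.1111, 0.0]
0.005547852160022973 15 [0.1382, 0.0, 0.0178, 0.0, -0.1667, -0.0]
0.008273490239700226 20 [0.1831, 0.0, 0.0292, 0.0, -0.2222, -0.0]
0.01093616206298334 25 [0.2268, 0.0, 0.0445, 0.0, -0.2778, -0.0]
0.013515603089531966 30 [0.269, 0.0, 0.0635, 0.0, -0.3333, 0.0]
0.015992182215624984
```

View pics/s2c.png

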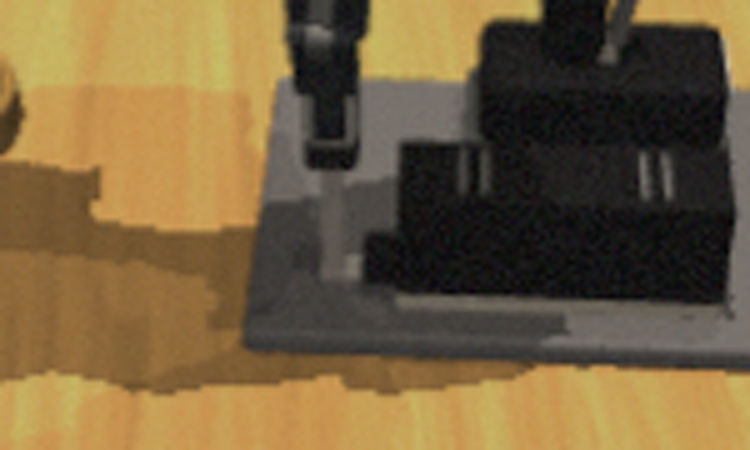

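The toe sits under the lip (about (365,262) in the crop), and the foot is clear of the deck. Tilting about the heel.

```bash

python3 -m inch '[[0.055,0,0.006,0,-0.067,0,0],[0.0925,0,0.008,0,-0.111,0,0],[0.115,0,0.011,0,-0.139,0,0],[0.138,0,0.015,0,-0.167,0,0],[0.16,0,0.02,0,-0.195,0,0],[0.183,0,0.026,0,-0.222,0,0],[0.183,0,0.026,0,-0.222,0,0],[0.205,0,0.033,0,-0.25,0,0],[0.227,0,0.042,0,-0.278,0,0],[0.227,0,0.042,0,-0.278,0,0],[0.227,0,0.042,0,-0.278,0,0]]' 
cat > lip.py <<'E'
from g import *
for n in("wrist","scene","side"):
    f=cam(n);P=cloud(f)
    l=(P-B)@np.c_[xh,yh,[0,0,1]]*1000
    X,Y,Z=l[...,0],l[...,1],l[...,2]
    for a in(-80,-50,-20,10,40,60):
        m=(X>a)&(X<a+10)&(abs(Y)<18)&(Z>70)&(Z<100)
        if m.any(): print(n,a,round(float(np.median(Z[m])),1),end='; ')
    print()
print(bot.observe()["force"])
E
python3 lip.py
```

```text
clock: 10.2
position: [0.4957, 0.005, 0.1148]
tool_rot: [-3.125, 0.421, 3.03]
force: [0.0, -1.0, -1.9]
grip_width: 0.0155
finger_force: 69.2
wrist -50 88.1; wrist -20 86.7; 
scene -80 88.1; scene -50 86.9; scene -20 85.5; scene 10 83.6; scene 40 82.6; scene 60 80.9; 
side -80 91.6; side -50 89.8; side -20 87.7; side 10 86.1; side 40 84.1; side 60 82.9; 
[0.28302749 4.43105741 6.9023278 ]
```

The cap's -x end has risen about 9 mm, with no load left on the bar, so the detent has snapped. Un-tilting and backing out.

```bash

python3 - <<'E'
from g import *
R=Rdown(np.pi-.113)
for a,z in((12,0.121),(0,.124)):
    row(np.array([.5407-.0215*a/12,.0045,z]),R*Ro.from_rotvec([0,-np.radians(a),0]))
row(base(-.140,0,.124),R);row(base(-.140,0,.26),R)
E
```

```text
[-0.1213, 0.0107, 0.0179, -0.0102, 0.1329, -0.0001]
[-0.225, 0.0231, 0.0474, -0.0102, 0.2662, -0.0012]
[-0.0916, 0.0229, -0.0119, -0.0102, 0.2662, -0.0012]
[-0.3677, 0.0126, -0.6332, -0.0102, 0.2662, -0.0012]
```

```bash

python3 -m inch '[[-0.06,0,0.01,0,0.066,0,0],[-0.121,0,0.018,0,0.133,0,0],[-0.17,0,0.03,0,0.2,0,0],[-0.222,0,0.046,0,0.266,0,0],[-0.222,0,0.046,0,0.266,0,0],[-0.15,0,0.015,0,0.266,0,0],[-0.092,0,-0.012,0,0.266,0,0],[-0.092,0,-0.012,0,0.266,0,0],[-0.092,0,-0.012,0,0.266,0,0],[-0.2,0,-0.25,0,0.266,0,0],[-0.29,0,-0.45,0,0.266,0,0],[-0.368,0,-0.633,0,0.266,0,0],[-0.368,0,-0.633,0,0.266,0,0],[-0.368,0,-0.633,0,0.266,0,0]]' 
python3 lip.py
python3 - <<'E'
from g import *
p=bot.observe();print(p["position"],p["tool_rot"])
s=p;p=s["position"];P=cloud(cam("side"));R0=Ro.from_euler('xyz',s["tool_rot"])
for lo,hi in((-.112,-.10),(-.09,-.05),(-.045,-.02)):
    q=P[(P[...,2]>p[2]+lo)&(P[...,2]<p[2]+hi)&(abs(P[...,0]-p[0])<.05)&(abs(P[...,1]-p[1])<.03)]
    l=R0.inv().apply(q-p)*1000; print(len(q),l.min(0).round(1),l.max(0).round(1))
row([.6262,-.2025,.24],Rdown(np.radians(170.9)))
E
```

```text
clock: 12.1
position: [0.511, 0.0054, 0.2592]
tool_rot: [-3.126, 0.0, 3.023]
force: [0.2, 0.1, -1.2]
grip_width: 0.0147
finger_force: 98.5
wrist -80 80.7; wrist 40 84.2; wrist 60 82.6; 
scene -80 90.4; scene -50 88.7; scene -20 86.9; scene 10 84.8; scene 40 82.8; scene 60 80.4; 
side -80 91.7; side -50 89.8; side -20 88.0; side 10 85.6; side 40 83.9; side 60 82.5; 
[ 0.66414278 -0.31196209 -0.8683097 ]
[0.51086712 0.00523648 0.25869961] [-3.12601360e+00 -1.15476498e-03  3.02304710e+00]
20 [-35.4  -5.6 100. ] [ -4.4   8.2 103.5]
96 [-13.2  -5.5  50.1] [-0.2  8.7 89.3]
102 [-15.1  -8.2  20.1] [ 9.2  7.9 44.7]
[-0.6953, -0.9613, 0.1082, -0.0099, -0.0005, 0.0256]
```

```bash
cat > bar.py <<'E'
from g import *
s=bot.observe();p=s["position"];R0=Ro.from_euler('xyz',s["tool_rot"]);P=cloud(cam("side"))
q=P[(np.abs(P-p)<[.06,.03,.13]).all(-1)];l=R0.inv().apply(q-p)*1000
zs=[];xs=[]
for z in range(20,100,6):
    k=l[(l[:,2]>=z)&(l[:,2]<z+6)]
    if len(k)>3 and z!=44: print(z+3,len(k),k[:,0].min().round(1),k[:,0].max().round(1),k[:,1].mean().round(1)); zs.append(z+3);xs.append((k[:,0].min()+k[:,0].max())/2)
k=l[l[:,2]>95];print("foot",len(k),k.min(0).round(1),k.max(0).round(1))
zs,xs=np.array(zs),np.array(xs);m=(zs<88)
a=np.polyfit(zs[m],xs[m],1);print("slope",a,np.degrees(np.arctan(a[0])))
E
python3 bar.py
```

```text
23 33 -13.3 8.4 -5.6
29 35 -15.1 9.0 -4.5
35 17 -12.9 7.0 -5.6
41 13 -8.7 1.4 -3.3
53 17 -10.1 -0.0 -1.7
59 12 -10.2 -1.8 -3.2
65 13 -11.2 -1.5 -1.6
71 15 -11.6 -3.4 -1.7
77 12 -11.6 -3.3 -3.6
83 14 -12.8 -3.0 -1.3
89 13 -13.4 -5.0 -2.3
95 19 -33.8 -4.6 -0.3
101 63 -35.4 -4.4 -0.4
foot 76 [-35.4  -5.5  95.2] [ -4.4  10.  103.3]
slope [-0.09851773  0.05140552] -5.626494092310397
```

```bash

python3 - <<'E'
from g import *
R=Rdown(np.radians(170.7),np.radians(5.6))
row([.6262,-.2025,.24],R)
E
```

```text
[-0.6952, -0.9611, 0.1091, -0.0113, 0.0619, 0.0272]
```

```bash

python3 -m inch '[[0,-0.3,0,0,0,0,0],[-0.2,-0.6,0.05,0,0,0,0],[-0.45,-0.961,0.109,0,0,0,0],[-0.695,-0.961,0.109,-0.011,0.062,0.027,0],[-0.695,-0.961,0.109,-0.011,0.062,0.027,0],[-0.695,-0.961,0.109,-0.011,0.062,0.027,0],[-0.695,-0.961,0.109,-0.011,0.062,0.027,0],[-0.695,-0.961,0.109,-0.011,0.062,0.027,0],[-0.695,-0.961,0.109,-0.011,0.062,0.027,0]]' 
cat > bar2.py <<'E'
from g import *
s=bot.observe();p=s["position"];print(p,s["tool_rot"],s["force"])
H=np.array([.6363,-.2034,0]);hx=np.array([np.cos(-.163),np.sin(-.163),0]);hy=np.array([-hx[1],hx[0],0])
for n in("side","scene"):
    f=cam(n);P=cloud(f);l=(P-H)@np.c_[hx,hy,[0,0,1]]*1000
    q=l[(np.abs(l[...,0])<50)&(np.abs(l[...,1])<35)&(l[...,2]>60)]
    F=p[2]*1000-106
    for lo,hi in((0,7),(8,18),(20,40),(42,62),(68,85)):
        k=q[(q[:,2]>F+lo)&(q[:,2]<F+hi)]
        if len(k)>3: print(n,lo,len(k),k.min(0).round(1),k.max(0).round(1))
    hh=l[(np.abs(l[...,0])<40)&(np.abs(l[...,1])<30)&(l[...,2]>46)&(l[...,2]<54)]
    if len(hh): print(n,"holder",len(hh),hh.min(0).round(1),hh.max(0).round(1))
E
python3 bar2.py
python3 - <<'E'
from g import *
row([.6262,-.2025,.112],Rdown(np.radians(170.7),np.radians(5.6)))
E
```

```text
clock: 13.48
position: [0.6261, -0.2025, 0.2415]
tool_rot: [-3.141, -0.096, 2.979]
force: [0.3, 0.2, -1.7]
grip_width: 0.0148
finger_force: 98.4
[ 0.62609811 -0.20248853  0.24148982] [-3.14073788 -0.09600966  2.97943637] [ 0.28550063  0.2477192  -1.72751953]
side 0 110 [-15.1  -7.4 135.8] [ 15.5   9.2 142.4]
side 8 24 [-15.6  -4.2 144.6] [ -5.5   6.  152.8]
side 20 52 [-15.6  -5.  155.6] [ -5.7   3.4 174.6]
side 42 58 [-15.5  -5.5 177.7] [ -5.5   5.9 197.3]
side 68 93 [-22.   -9.  205.1] [  1.5  -3.8 220.5]
side holder 215 [-26.1 -15.8  46. ] [26.4 16.1 53.8]
scene 0 49 [-15.6  -6.1 136.1] [ 16.7   8.8 142.5]
scene 8 10 [-13.3  -2.  144. ] [ -4.1   6.3 153.1]
scene 20 25 [-14.6  -4.3 155.6] [ -3.2   7.3 175.4]
scene 42 26 [-14.8  -4.3 177.6] [ -4.4   6.  196.8]
scene 68 29 [-18.8  -5.4 206.3] [  2.8   8.3 219.7]
scene holder 97 [-24.9 -15.1  46. ] [27.5 18.  54. ]
[-0.0619, 0.0012, 0.6439, -0.0005, 0.001, -0.0]
```

Bar is vertical and centred over the pocket (y within 1 mm). Lowering it and releasing.

```bash

python3 -m inch '[[-0.02,0,0.2,0,0,0,0],[-0.038,0,0.4,0,0,0,0],[-0.052,0,0.55,0,0,0,0],[-0.058,0,0.62,0,0,0,0],[-0.062,0,0.647,0,0,0,0],[-0.062,0,0.647,0,0,0,0],[-0.062,0,0.647,0,0,0,0],[-0.062,0,0.647,0,0,0,0.3],[-0.062,0,0.647,0,0,0,1],[-0.062,0,0.647,0,0,0,1],[-0.062,0,0.647,0,0,0,1],[-0.062,0,0.647,0,0,0,1],[-0.062,0,0.647,0,0,0,1],[-0.055,0,0.55,0,0,0,1],[-0.03,0,0.3,0,0,0,1],[0,0,0,0,0,0,1],[0,0,-0.1,0,0,0,1],[0,0,-0.1,0,0,0,1]]' 
cat > hold.py <<'E'
from g import *
H=np.array([.6363,-.2034,0]);hx=np.array([np.cos(-.163),np.sin(-.163),0]);hy=np.array([-hx[1],hx[0],0])
f=cam("side");P=cloud(f);l=(P-H)@np.c_[hx,hy,[0,0,1]]*1000
for lo,hi in((55,68),(75,95),(100,125),(128,145)):
    k=l[(np.abs(l[...,0])<50)&(np.abs(l[...,1])<25)&(l[...,2]>lo)&(l[...,2]<hi)];print(lo,len(k),k.min(0).round(1) if len(k) else '',k.max(0).round(1) if len(k) else '')
E
python3 hold.py
python3 - <<'E'
from m import *
f=cam("scene");P=cloud(f);rect(P,P[...,2]>0,(448,265),.008,.037,"tray")
from g import *
l=(P-B)@np.c_[xh,yh,[0,0,1]]*1000;q=l[(l[...,2]>78)&(l[...,2]<96)&(abs(l[...,1])<26)&(l[...,0]>-95)&(l[...,0]<80)]
print(np.percentile(q,[1,99],axis=0).round(1), cv2.minAreaRect(q[:,:2].astype(np.float32)))
row(base(-.007,0,.2),Rdown(np.pi-.113)); print(bot.observe()["position"])
E
```

```text
clock: 15.82
position: [0.629, -0.203, 0.2638]
tool_rot: [-3.141, -0.093, 2.979]
force: [0.1, 0.3, -0.9]
grip_width: 0.0857
finger_force: 0.0
55 23 [-14.8  -6.9  55. ] [-5.7 -4.6 67.3]
75 95 [-22.  -10.1  75.2] [ 1.9  4.3 94.8]
100 130 [-22.  -10.2 100.2] [  2.    4.7 124.9]
128 121 [-21.6  -9.5 128. ] [  1.2   8.  136.8]
tray 625 c [432.7 389.8] size [109.4 183.6] ang 76.7 zmed 26.6 zmax 36.7 mean [435.7 388.5]
[[-75.  -20.4  78.9]
 [ 68.1  21.9  93.1]] ((-3.825958251953125, 0.6157569885253906), (147.29640197753906, 43.72474670410156), 0.10423530638217926)
[0.0503, 0.9792, 0.3105, 0.0011, -0.0616, -0.0314]
[ 0.62801338 -0.20292076  0.26095597]
```

```bash

python3 -m inch '[[0,0.3,0,0,-0.062,-0.031,1],[0.05,0.6,0.1,0,-0.062,-0.031,1],[0.05,0.979,0.31,0,-0.062,-0.031,1],[0.05,0.979,0.31,0,-0.062,-0.031,1],[0.05,0.979,0.31,0,-0.062,-0.031,1],[0.05,0.979,0.31,0,-0.062,-0.031,1],[0.05,0.979,0.31,0,-0.062,-0.031,1]]' 
python3 - <<'E'
from g import *
row(base(-.006,0.0003,.066),Rdown(np.pi-.113)); print(bot.observe()["position"])
E
```

```text
clock: 16.8
position: [0.6443, -0.0086, 0.2003]
tool_rot: [3.14, 0.001, 3.026]
force: [-0.3, -0.2, 0.7]
grip_width: 0.0852
finger_force: 0.0
[-0.0011, 0.0077, 0.6713, 0.0009, 0.0008, -0.0016]
[ 0.64429134 -0.00859774  0.20026682]
```

```bash

python3 -m inch '[[0,0.008,0.2,0,0,0,1],[0,0.008,0.4,0,0,0,1],[0,0.008,0.58,0,0,0,1],[0,0.008,0.67,0,0,0,1],[0,0.008,0.67,0,0,0,1],[0,0.008,0.67,0,0,0,0.6],[0,0.008,0.67,0,0,0,0.4],[0,0.008,0.67,0,0,0,0.2],[0,0.008,0.67,0,0,0,0.2],[0,0.008,0.67,0,0,0,0.2],[0,0.008,0.67,0,0,0,0.2],[0,0.008,0.67,0,0,0,0.2]]' 40
python3 -m inch '[[0,0,-0.05,0,0,0,0.2],[0,0,-0.1,0,0,0,0.2],[0,0,-0.2,0,0,0,0.2],[0,0,-0.35,0,0,0,0.2],[0,0,-0.55,0,0,0,0.2],[0,0,-0.75,0,0,0,0.2],[0,0,-0.75,0,0,0,0.2],[0,0,-0.75,0,0,0,0.2]]'
python3 - <<'E'
from g import *
f=cam("scene");save(f,"sc3.png");P=cloud(f);l=(P-B)@np.c_[xh,yh,[0,0,1]]*1000
for x in(-45,-15,15,45):
    k=l[(abs(l[...,0]-x)<10)&(abs(l[...,1])<10)&(l[...,2]<85)]; print(x,len(k),np.percentile(k[:,2],[10,50,90]) if len(k) else '')
s=bot.observe();print(s["position"],s["tool_rot"],s["grip_width"],s["force"])
q=P[(np.abs(P-s["position"])<[.09,.05,.05]).all(-1)];q=q[q[:,2]>s["position"][2]-.06]
e=(Ro.from_euler('xyz',s["tool_rot"]).inv().apply(q-s["position"])*1000);print(e.min(0),e.max(0))
row([.4579,-.3472,.23],Rdown(np.radians(180-4)))
cv2.imwrite("pics/sc3c.png",cv2.resize(f["img"][150:350,200:440,::-1],None,fx=3,fy=3))
E
```

```text
clock: 18.3
position: [0.645, -0.0056, 0.0671]
tool_rot: [3.14, 0.002, 3.028]
force: [-2.6, -2.6, 8.0]
grip_width: 0.0413
finger_force: 42.8
clock: 19.3
position: [0.6439, -0.0057, 0.2162]
tool_rot: [3.14, 0.001, 3.028]
force: [-0.4, -0.3, -1.3]
grip_width: 0.0416
finger_force: 44.2
-45 53 [53.93249076 72.90416953 75.18653697]
-15 50 [64.83252112 72.84096072 75.62972173]
15 56 [58.02823696 72.40271799 74.32981005]
45 58 [69.97397911 73.0284729  74.82729153]
[ 0.64377705 -0.00571659  0.2155452 ] [ 3.14009551e+00 -3.55773796e-04  3.02795114e+00] 0.041552452082337425 [ 0.38830365 -0.15325666 -1.26431695]
[-75.32351505 -49.23622408 -49.69876214] [89.90402218 49.44216162 44.23105936]
[0.7298, -1.8017, -0.0747, 0.001, -0.0002, -0.0279]
```

View pics/sc3c.png

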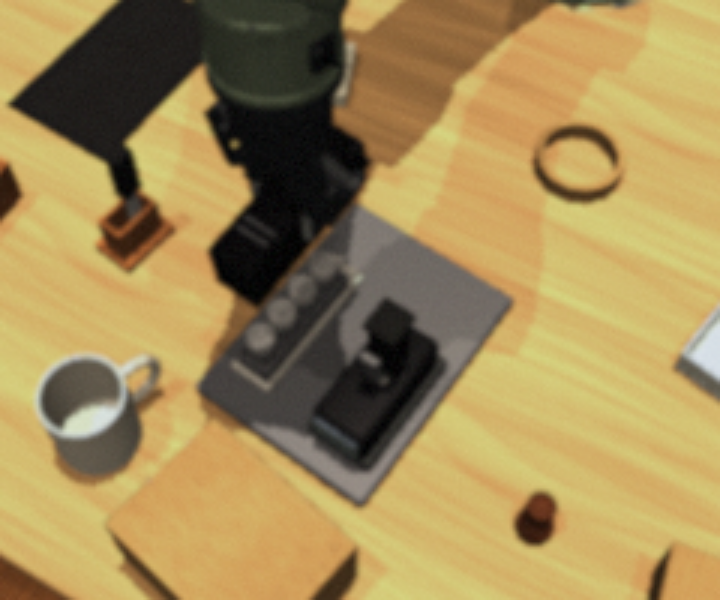

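All four cells are in their pockets at (262,338), (283,313), (303,290), (322,266) in the crop. The cap is in the gripper, still pitched a few degrees. The mat is clear.

```bash

python3 -m inch '[[0.3,0,-0.08,0,0,0,0.2],[0.6,-0.1,-0.08,0,0,0,0.2],[0.8,-0.35,-0.08,0,-0.043,-0.028,0.2],[0.8,-0.65,-0.08,0,-0.043,-0.028,0.2],[0.8,-0.95,-0.08,0,-0.043,-0.028,0.2],[0.8,-0.95,-0.08,0,-0.043,-0.028,0.2],[0.8,-0.95,-0.08,0,-0.043,-0.028,0.2],[0.8,-0.95,-0.08,0,-0.043,-0.028,0.2]]'
python3 - <<'E'
from g import *
s=bot.observe();p=s["position"];print(p)
R=Rdown(np.radians(176),np.radians(-3.9))
row([.458,-.347,.12],R);row([.458,-.347,.0455],R)
for n in("side","scene"):
    P=cloud(cam(n));l=(P-p)@np.c_[xh,yh,[0,0,1]]*1000
    for x in(-65,-30,30,60):
        q=l[(abs(l[...,0]-x)<6)&(abs(l[...,1])<28)&(l[...,2]<40)&(l[...,2]>-60)];print(n,x,len(q),np.percentile(q[:,2],[1,99]).round(1) if len(q) else '')
E
```

```text
clock: 20.35
position: [0.4639, -0.1751, 0.2313]
tool_rot: [3.141, 0.068, 3.074]
force: [0.7, 0.5, -1.3]
grip_width: 0.042
finger_force: 44.1
[ 0.46394074 -0.1750609   0.23129132]
[0.0091, -0.8602, 0.5564, 0.0006, -0.0001, 0.0012]
[0.0344, -0.8605, 0.9281, 0.0006, -0.0001, 0.0012]
side -65 314 [-35.2  21.5]
side -30 241 [-36.9  21.6]
side 30 319 [-36.8  21. ]
side 60 323 [-36.1  21. ]
scene -65 22 [-38.6  14.5]
scene -30 14 [-38.8 -17.5]
scene 30 94 [-38.   21.5]
scene 60 101 [-37.2  21.7]
```

```bash

python3 -m inch '[[0.005,-0.3,0.1,0,0,0,0.2],[0.01,-0.6,0.2,0,0,0,0.2],[0.01,-0.86,0.45,0,0,0,0.2],[0.02,-0.86,0.65,0,0,0,0.2],[0.03,-0.86,0.85,0,0,0,0.2],[0.035,-0.86,0.92,0,0,0,0.2],[0.035,-0.86,0.943,0,0,0,0.2],[0.035,-0.86,0.943,0,0,0,0.2],[0.035,-0.86,0.943,0,0,0,0.4],[0.035,-0.86,0.943,0,0,0,1],[0.035,-0.86,0.943,0,0,0,1],[0.035,-0.86,0.943,0,0,0,1],[0.035,-0.86,0.943,0,0,0,1],[0.03,-0.86,0.8,0,0,0,1],[0.02,-0.86,0.5,0,0,0,1],[0.01,-0.86,0.2,0,0,0,1],[0.01,-0.86,0.1,0,0,0,1],[0.01,-0.86,0.1,0,0,0,1]]'
python3 - <<'E'
from m import *
from g import *
f=cam("scene");P=cloud(f);rect(P,P[...,2]>0,(448,265),.008,.037,"tray");rect(P,P[...,2]>0,(240,172),.045,.07,"cap")
P=cloud(cam("side"));rect(P,P[...,2]>0,(270,157),.008,.037,"tray");rect(P,P[...,2]>0,(284,370),.052,.07,"cap")
row(base(0,0,.23),Rdown(np.pi-.113)); print(bot.observe()["position"])
E
```

```text
clock: 22.7
position: [0.4515, -0.3483, 0.2129]
tool_rot: [-3.14, 0.071, 3.071]
force: [-0.4, 0.8, -1.1]
grip_width: 0.0854
finger_force: 0.0
tray 625 c [431.6 390.5] size [109.7 184.6] ang 77.0 zmed 26.6 zmax 35.8 mean [435.9 388.3]
cap 586 c [ 459.1 -347.6] size [ 47.2 149.5] ang 85.2 zmed 59.6 zmax 65.4 mean [ 464.3 -344.7]
tray 569 c [453.8 385.1] size [116.8 132.3] ang 77.6 zmed 22.5 zmax 36.4 mean [471.7 389.4]
cap 2569 c [ 457.6 -347.6] size [ 43.4 147.6] ang 85.6 zmed 60.4 zmax 65.0 mean [ 458.2 -349.7]
[-0.8831, 1.7648, -0.0357, 0.0013, 0.0431, 0.0274]
[ 0.45085257 -0.34771713  0.21070695]
```

The cap lies on the mat, centred. Next, move above the -45 mm cell.

```bash

python3 -m inch '[[0,0.3,-0.15,0,0,0,1],[-0.1,0.6,-0.15,0,0.043,0.027,0.8],[-0.33,0.9,-0.15,0,0.043,0.027,0.8],[-0.33,0.9,-0.15,0,0.043,0.027,0.8],[-0.33,0.9,-0.15,0,0.043,0.027,0.8],[-0.33,0.9,-0.15,0,0.043,0.027,0.8],[-0.33,0.9,-0.15,0,0.043,0.027,0.8]]'
python3 - <<'E'
from g import *
row(base(-.045,0,.24),Rdown(np.pi-.113)); print(bot.observe()["position"])
P=cloud(cam("scene"));l=(P-B)@np.c_[xh,yh,[0,0,1]]*1000
for x in(-45,-15,15,45):
    k=l[(abs(l[...,0]-x)<15)&(abs(l[...,1])<20)&(l[...,2]<80)&(l[...,2]>69)]; print(x,len(k),k.min(0).round(1),k.max(0).round(1))
E
```

```text
clock: 23.68
position: [0.5266, -0.1741, 0.2456]
tool_rot: [3.14, 0.0, 3.027]
force: [0.2, -0.5, 0.1]
grip_width: 0.0685
finger_force: 0.0
[-0.2972, 0.8959, 0.0294, 0.0009, 0.0002, -0.0008]
[ 0.52661758 -0.1740774   0.24561243]
-45 64 [-55.5 -12.6  69.5] [-31.2  11.6  77.7]
-15 62 [-25.1 -15.2  69.2] [-1.3 10.3 76.5]
15 62 [  5.4 -12.4  69. ] [29.5 10.8 77. ]
45 69 [ 30.1 -11.4  69.4] [57.5 12.8 76.9]
```

```bash

python3 -m inch '[[-0.297,0.896,0.03,0,0,0,0.7],[-0.297,0.896,0.03,0,0,0,0.7],[-0.297,0.896,0.03,0,0,0,0.7],[-0.297,0.896,0.03,0,0,0,0.7],[-0.297,0.896,0.03,0,0,0,0.7],[-0.297,0.896,0.03,0,0,0,0.7]]'
python3 -m inch '[[0,0,0.25,0,0,0,0.7],[0,0,0.5,0,0,0,0.7],[0,0,0.75,0,0,0,0.7],[0,0,0.87,0,0,0,0.7],[0,0,0.87,0,0,0,0.6],[0,0,0.87,0,0,0,0.4],[0,0,0.87,0,0,0,0.2],[0,0,0.87,0,0,0,0.1],[0,0,0.87,0,0,0,0.1],[0,0,0.87,0,0,0,0.1],[0,0,0.87,0,0,0,0.1]]' 40
python3 -m inch '[[0,0,-0.1,0,0,0,0.1],[0,0,-0.25,0,0,0,0.1],[0,0,-0.5,0,0,0,0.1],[0,0,-0.75,0,0,0,0.1],[0,0,-0.87,0,0,0,0.1],[0,0,-0.87,0,0,0,0.1]]'
python3 - <<'E'
from g import *
s=bot.observe();p=s["position"];print(p,(p-B)@xh,(p-B)@yh)
P=cloud(cam("side"));l=(P-p)@np.c_[xh,yh,[0,0,1]]*1000
q=l[(abs(l[...,0])<30)&(abs(l[...,1])<30)&(l[...,2]<-20)&(l[...,2]>-70)];print(len(q),q.min(0),q.max(0))
row(base(-.3222,.3775,.24),Rdown(np.pi-.113))
E
```

```text
clock: 24.48
position: [0.6062, -0.0032, 0.2403]
tool_rot: [3.141, 0.001, 3.027]
force: [-1.2, -0.7, 0.5]
grip_width: 0.0597
finger_force: 0.0
clock: 25.85
position: [0.6075, -0.0014, 0.0677]
tool_rot: [3.14, 0.003, 3.029]
force: [-0.0, -2.1, 8.5]
grip_width: 0.0246
finger_force: 39.2
clock: 26.6
position: [0.6072, -0.0011, 0.2436]
tool_rot: [3.139, 0.005, 3.029]
force: [0.1, -0.0, -0.9]
grip_width: 0.0248
finger_force: 39.3
[ 0.60716823 -0.00110258  0.2435622 ] -0.04411997520897497 0.0018341660377197131
117 [-14.17689524 -14.44043901 -42.01015959] [ 10.49691762  -1.63618345 -20.17638929]
[1.386, 1.8807, 0.0085, 0.0011, 0.0019, 0.0005]
```

Cell gripped (bottom 42 mm below the TCP). Carry to the tray.

```bash

python3 -m inch '[[0.3,0.2,0,0,0,0,0.1],[0.693,0.6,0,0,0,0,0.1],[0.693,0.942,0,0,0,0,0.1],[0.693,0.942,0,0,0,0,0.1],[0.693,0.942,0,0,0,0,0.1],[0.693,0.942,0,0,0,0,0.1]]'
python3 -m inch '[[0.3,0.4,0,0,0,0,0.1],[0.693,0.942,0,0,0,0,0.1],[0.693,0.942,0,0,0,0,0.1],[0.693,0.942,0,0,0,0,0.1],[0.693,0.942,0,0,0,0,0.1],[0.693,0.942,0,0,0,0,0.1],[0.693,0.942,0,0,0,0,0.1]]'
python3 - <<'E'
from m import *
from g import *
P=cloud(cam("scene"));rect(P,P[...,2]>0,(448,265),.008,.037,"tray")
row(base(-.3222,.3775,.047),Rdown(np.pi-.113));print(bot.observe()["position"])
E
```

```text
clock: 27.4
position: [0.4895, 0.2011, 0.24]
tool_rot: [3.141, -0.0, 3.03]
force: [-0.1, -1.2, -0.6]
grip_width: 0.0246
finger_force: 39.4
clock: 28.28
position: [0.3744, 0.4028, 0.2405]
tool_rot: [3.141, 0.001, 3.027]
force: [-0.2, 0.1, -1.2]
grip_width: 0.0249
finger_force: 39.5
tray 628 c [432.5 390.3] size [109.4 184. ] ang 77.0 zmed 26.4 zmax 36.4 mean [436.1 388.2]
[0.0064, 0.0008, 0.968, 0.0008, 0.0007, -0.0009]
[0.37423563 0.40299807 0.24059941]
```

```bash

python3 -m inch '[[0,0,0.3,0,0,0,0.1],[0,0,0.6,0,0,0,0.1],[0,0,0.85,0,0,0,0.1],[0,0,0.94,0,0,0,0.1],[0,0,0.968,0,0,0,0.1],[0,0,0.968,0,0,0,0.1],[0,0,0.968,0,0,0,0.3],[0,0,0.968,0,0,0,0.5],[0,0,0.968,0,0,0,0.5],[0,0,0.968,0,0,0,0.5],[0,0,0.968,0,0,0,0.5],[0,0,0.8,0,0,0,0.5],[0,0,0.5,0,0,0,0.5],[0,0,0.2,0,0,0,0.5],[0,0,0,0,0,0,0.5],[0,0,0,0,0,0,0.5]]'
python3 -m inch '[[-0.4,-0.5,0,0,0,0,0.7],[-0.768,-0.944,0,0,0,0,0.7],[-0.768,-0.944,0,0,0,0,0.7],[-0.768,-0.944,0,0,0,0,0.7],[-0.768,-0.944,0,0,0,0,0.7],[-0.768,-0.944,0,0,0,0,0.7],[-0.768,-0.944,0,0,0,0,0.7]]'
python3 -m inch '[[-0.4,-0.5,0,0,0,0,0.7],[-0.768,-0.944,0,0,0,0,0.7],[-0.768,-0.944,0,0,0,0,0.7],[-0.768,-0.944,0,0,0,0,0.7],[-0.768,-0.944,0,0,0,0,0.7],[-0.768,-0.944,0,0,0,0,0.7],[-0.768,-0.944,0,0,0,0,0.7]]'
cat > tr.py <<'E'
from m import *
from g import *
P=cloud(cam("scene"));r=rect(P,P[...,2]>0,(448,265),.008,.037,"tray")
l=(P-B)@np.c_[xh,yh,[0,0,1]]*1000
k=(l[...,2]>47)&(l[...,2]<60)&(abs(l[...,0]+263)<110)&(abs(l[...,1]-371)<70)
n,L=cv2.connectedComponents(k.astype(np.uint8))
for i in range(1,n):
    q=l[L==i]
    if len(q)>10: print("cell top",len(q),q.mean(0).round(1))
E
python3 tr.py
python3 -c "
from g import *
row(base(-.015,0,.066),Rdown(np.pi-.113));print(bot.observe()['position'])"
```

```text
clock: 30.32
position: [0.3739, 0.405, 0.2434]
tool_rot: [3.136, 0.004, 3.029]
force: [0.7, -0.4, -0.7]
grip_width: 0.0426
finger_force: 0.0
clock: 31.2
position: [0.504, 0.2005, 0.2402]
tool_rot: [3.14, 0.0, 3.031]
force: [0.4, -0.7, -0.7]
grip_width: 0.0599
finger_force: 0.0
clock: 32.08
position: [0.6358, -0.0037, 0.2405]
tool_rot: [3.14, 0.001, 3.032]
force: [-0.3, 0.1, -0.7]
grip_width: 0.0599
finger_force: 0.0
tray 579 c [432.1 389.9] size [109.6 185.1] ang 76.8 zmed 27.0 zmax 36.2 mean [442.3 386.9]
cell top 65 [-319.1  377.6   51.7]
[-0.0005, -0.0129, 0.8725, 0.0012, 0.0006, 0.0019]
[ 0.63588633 -0.00393785  0.24050908]
```

The first cell stands in its slot. Second cell.

```bash

python3 -m inch '[[0,-0.012,0.25,0,0,0,0.7],[0,-0.012,0.5,0,0,0,0.7],[0,-0.012,0.75,0,0,0,0.7],[0,-0.012,0.872,0,0,0,0.7],[0,-0.012,0.872,0,0,0,0.6],[0,-0.012,0.872,0,0,0,0.4],[0,-0.012,0.872,0,0,0,0.2],[0,-0.012,0.872,0,0,0,0.1],[0,-0.012,0.872,0,0,0,0.1],[0,-0.012,0.872,0,0,0,0.1],[0,-0.012,0.872,0,0,0,0.1]]' 40
python3 -m inch '[[0,0,-0.1,0,0,0,0.1],[0,0,-0.25,0,0,0,0.1],[0,0,-0.5,0,0,0,0.1],[0,0,-0.75,0,0,0,0.1],[0,0,-0.87,0,0,0,0.1],[0,0,-0.87,0,0,0,0.1]]'
python3 -m inch '[[0.3,0.2,0,0,0,0,0.1],[0.669,0.6,0,0,0,0,0.1],[0.669,0.932,0,0,0,0,0.1],[0.669,0.932,0,0,0,0,0.1],[0.669,0.932,0,0,0,0,0.1],[0.669,0.932,0,0,0,0,0.1],[0.669,0.932,0,0,0,0,0.1]]'
python3 -m inch '[[0.3,0.4,0,0,0,0,0.1],[0.669,0.932,0,0,0,0,0.1],[0.669,0.932,0,0,0,0,0.1],[0.669,0.932,0,0,0,0,0.1],[0.669,0.932,0,0,0,0,0.1],[0.669,0.932,0,0,0,0,0.1],[0.669,0.932,0,0,0,0,0.1]]'
python3 -c "
from g import *
s=bot.observe();p=s['position'];row(base(-.2825,.373,.047),Rdown(np.pi-.113));print(p)
P=cloud(cam('side'));l=(P-p)@np.c_[xh,yh,[0,0,1]]*1000
q=l[(abs(l[...,0])<30)&(abs(l[...,1])<30)&(l[...,2]<-20)&(l[...,2]>-70)];print(len(q),q.min(0),q.max(0))
"; python3 tr.py
```

```text
clock: 33.5
position: [0.637, -0.0073, 0.0675]
tool_rot: [3.139, 0.003, 3.029]
force: [-1.6, 1.1, 7.8]
grip_width: 0.0248
finger_force: 39.2
clock: 34.25
position: [0.6366, -0.0078, 0.2434]
tool_rot: [3.14, 0.005, 3.029]
force: [0.7, -0.1, -1.3]
grip_width: 0.0249
finger_force: 39.5
clock: 35.12
position: [0.5241, 0.191, 0.2399]
tool_rot: [3.14, 0.001, 3.027]
force: [0.1, -0.4, -0.8]
grip_width: 0.0245
finger_force: 39.5
clock: 36.0
position: [0.4129, 0.3912, 0.2402]
tool_rot: [3.14, 0.001, 3.027]
force: [0.1, -0.3, -0.6]
grip_width: 0.0247
finger_force: 39.6
[0.0066, 0.0152, 0.9661, 0.0008, 0.0007, -0.001]
[0.41287102 0.3912016  0.24022276]
71 [-12.81140593 -17.0384374  -43.60078422] [ 13.44142749   2.94385592 -20.23105714]
tray 587 c [432.2 389.8] size [109.6 183.6] ang 76.8 zmed 27.3 zmax 36.2 mean [441.8 386.7]
cell top 64 [-318.9  377.4   51.7]
```

```bash

python3 -m inch '[[0,0.015,0.3,0,0,0,0.1],[0,0.015,0.6,0,0,0,0.1],[0,0.015,0.85,0,0,0,0.1],[0,0.015,0.94,0,0,0,0.1],[0,0.015,0.966,0,0,0,0.1],[0,0.015,0.966,0,0,0,0.1],[0,0.015,0.966,0,0,0,0.3],[0,0.015,0.966,0,0,0,0.5],[0,0.015,0.966,0,0,0,0.5],[0,0.015,0.966,0,0,0,0.5],[0,0.015,0.966,0,0,0,0.5],[0,0.015,0.8,0,0,0,0.5],[0,0.015,0.5,0,0,0,0.5],[0,0.015,0.2,0,0,0,0.5],[0,0.015,0,0,0,0,0.5],[0,0.015,0,0,0,0,0.5]]'
python3 -m inch '[[-0.4,-0.5,0,0,0,0,0.7],[-0.744,-0.932,0,0,0,0,0.7],[-0.744,-0.932,0,0,0,0,0.7],[-0.744,-0.932,0,0,0,0,0.7],[-0.744,-0.932,0,0,0,0,0.7],[-0.744,-0.932,0,0,0,0,0.7],[-0.744,-0.932,0,0,0,0,0.7]]'
python3 -m inch '[[-0.4,-0.5,0,0,0,0,0.7],[-0.744,-0.932,0,0,0,0,0.7],[-0.744,-0.932,0,0,0,0,0.7],[-0.744,-0.932,0,0,0,0,0.7],[-0.744,-0.932,0,0,0,0,0.7],[-0.744,-0.932,0,0,0,0,0.7],[-0.744,-0.932,0,0,0,0,0.7]]'
python3 tr.py
python3 -c "
from g import *
row(base(.015,0,.066),Rdown(np.pi-.113));print(bot.observe()['position'])"
```

```text
clock: 38.1
position: [0.4128, 0.3965, 0.2432]
tool_rot: [3.136, 0.004, 3.029]
force: [-0.5, 0.4, 0.5]
grip_width: 0.0425
finger_force: 0.0
clock: 38.98
position: [0.5383, 0.1949, 0.2398]
tool_rot: [3.14, 0.0, 3.031]
force: [0.7, 0.2, 0.8]
grip_width: 0.0598
finger_force: 0.0
clock: 39.85
position: [0.6657, -0.0063, 0.2401]
tool_rot: [3.139, 0.001, 3.032]
force: [0.7, 0.7, -1.0]
grip_width: 0.0597
finger_force: 0.0
tray 592 c [432.  389.8] size [109.7 184.3] ang 76.7 zmed 27.2 zmax 35.7 mean [441.8 386.7]
cell top 65 [-319.   377.6   51.8]
cell top 63 [-279.6  375.6   51.7]
[-0.0003, -0.0164, 0.8709, 0.0013, 0.0007, 0.0018]
[ 0.66578984 -0.00665371  0.2401844 ]
```

```bash

python3 -m inch '[[0,-0.015,0.25,0,0,0,0.7],[0,-0.015,0.5,0,0,0,0.7],[0,-0.015,0.75,0,0,0,0.7],[0,-0.015,0.87,0,0,0,0.7],[0,-0.015,0.87,0,0,0,0.6],[0,-0.015,0.87,0,0,0,0.4],[0,-0.015,0.87,0,0,0,0.2],[0,-0.015,0.87,0,0,0,0.1],[0,-0.015,0.87,0,0,0,0.1],[0,-0.015,0.87,0,0,0,0.1],[0,-0.015,0.87,0,0,0,0.1]]' 40
python3 -m inch '[[0,0,-0.1,0,0,0,0.1],[0,0,-0.25,0,0,0,0.1],[0,0,-0.5,0,0,0,0.1],[0,0,-0.75,0,0,0,0.1],[0,0,-0.87,0,0,0,0.1],[0,0,-0.87,0,0,0,0.1]]'
python3 -m inch '[[0.3,0.2,0,0,0,0,0.1],[0.644,0.6,0,0,0,0,0.1],[0.644,0.928,0,0,0,0,0.1],[0.644,0.928,0,0,0,0,0.1],[0.644,0.928,0,0,0,0,0.1],[0.644,0.928,0,0,0,0,0.1],[0.644,0.928,0,0,0,0,0.1]]'
python3 -m inch '[[0.3,0.4,0,0,0,0,0.1],[0.644,0.928,0,0,0,0,0.1],[0.644,0.928,0,0,0,0,0.1],[0.644,0.928,0,0,0,0,0.1],[0.644,0.928,0,0,0,0,0.1],[0.644,0.928,0,0,0,0,0.1],[0.644,0.928,0,0,0,0,0.1]]'
python3 -c "
from g import *
s=bot.observe();p=s['position'];row(base(-.2427,.3684,.047),Rdown(np.pi-.113));print(p)
P=cloud(cam('side'));l=(P-p)@np.c_[xh,yh,[0,0,1]]*1000
q=l[(abs(l[...,0])<30)&(abs(l[...,1])<30)&(l[...,2]<-20)&(l[...,2]>-70)];print(len(q),q.min(0),q.max(0))
"; python3 tr.py
```

```text
clock: 41.28
position: [0.6671, -0.0108, 0.068]
tool_rot: [3.139, 0.004, 3.029]
force: [-0.6, 0.9, 6.9]
grip_width: 0.0248
finger_force: 38.9
clock: 42.02
position: [0.6665, -0.011, 0.2437]
tool_rot: [3.139, 0.005, 3.029]
force: [0.0, -0.3, -1.1]
grip_width: 0.0242
finger_force: 39.6
clock: 42.9
position: [0.5589, 0.1863, 0.24]
tool_rot: [3.14, 0.001, 3.028]
force: [-0.5, 0.4, -1.0]
grip_width: 0.0247
finger_force: 39.6
clock: 43.78
position: [0.4524, 0.3851, 0.2403]
tool_rot: [3.14, 0.001, 3.027]
force: [-1.2, -0.8, -0.6]
grip_width: 0.0241
finger_force: 39.6
[0.0071, 0.0001, 0.9663, 0.0008, 0.0007, -0.0009]
[0.45235756 0.38513275 0.24026143]
69 [-14.47808235 -13.96174712 -44.15056907] [  9.9607022    5.33580907 -21.12882365]
tray 587 c [432.6 389.8] size [109.6 183.7] ang 76.8 zmed 27.5 zmax 36.8 mean [441.9 386.8]
cell top 65 [-319.1  377.3   51.6]
cell top 60 [-279.9  375.5   51.8]
```

```bash

python3 -m inch '[[0,0,0.3,0,0,0,0.1],[0,0,0.6,0,0,0,0.1],[0,0,0.85,0,0,0,0.1],[0,0,0.94,0,0,0,0.1],[0,0,0.966,0,0,0,0.1],[0,0,0.966,0,0,0,0.1],[0,0,0.966,0,0,0,0.3],[0,0,0.966,0,0,0,0.5],[0,0,0.966,0,0,0,0.5],[0,0,0.966,0,0,0,0.5],[0,0,0.966,0,0,0,0.5],[0,0,0.8,0,0,0,0.5],[0,0,0.5,0,0,0,0.5],[0,0,0.2,0,0,0,0.5],[0,0,0,0,0,0,0.5],[0,0,0,0,0,0,0.5]]'
python3 -m inch '[[-0.4,-0.5,0,0,0,0,0.7],[-0.719,-0.921,0,0,0,0,0.7],[-0.719,-0.921,0,0,0,0,0.7],[-0.719,-0.921,0,0,0,0,0.7],[-0.719,-0.921,0,0,0,0,0.7],[-0.719,-0.921,0,0,0,0,0.7],[-0.719,-0.921,0,0,0,0,0.7]]'
python3 -m inch '[[-0.4,-0.5,0,0,0,0,0.7],[-0.719,-0.921,0,0,0,0,0.7],[-0.719,-0.921,0,0,0,0,0.7],[-0.719,-0.921,0,0,0,0,0.7],[-0.719,-0.921,0,0,0,0,0.7],[-0.719,-0.921,0,0,0,0,0.7],[-0.719,-0.921,0,0,0,0,0.7]]'
python3 tr.py
python3 -c "
from g import *
row(base(.045,0,.066),Rdown(np.pi-.113));print(bot.observe()['position'])"
```

```text
clock: 45.88
position: [0.4521, 0.3874, 0.2434]
tool_rot: [3.137, 0.004, 3.029]
force: [-0.4, -0.3, -0.4]
grip_width: 0.0431
finger_force: 0.0
clock: 46.75
position: [0.5729, 0.1886, 0.2399]
tool_rot: [3.14, 0.0, 3.031]
force: [0.4, 1.0, 0.5]
grip_width: 0.0594
finger_force: 0.0
clock: 47.62
position: [0.6955, -0.0099, 0.2402]
tool_rot: [3.139, 0.001, 3.032]
force: [-0.2, 0.9, 0.4]
grip_width: 0.06
finger_force: 0.0
tray 583 c [433.2 390.2] size [110.  182.9] ang 77.3 zmed 27.3 zmax 35.8 mean [441.3 386.9]
cell top 62 [-319.3  377.3   51.9]
cell top 59 [-280.2  375.2   51.8]
cell top 64 [-241.3  369.8   51.5]
[-0.0004, -0.0153, 0.871, 0.0012, 0.0006, 0.0018]
[ 0.69556153 -0.01024458  0.24020397]
```

```bash

python3 -m inch '[[0,-0.015,0.25,0,0,0,0.7],[0,-0.015,0.5,0,0,0,0.7],[0,-0.015,0.75,0,0,0,0.7],[0,-0.015,0.87,0,0,0,0.7],[0,-0.015,0.87,0,0,0,0.6],[0,-0.015,0.87,0,0,0,0.4],[0,-0.015,0.87,0,0,0,0.2],[0,-0.015,0.87,0,0,0,0.1],[0,-0.015,0.87,0,0,0,0.1],[0,-0.015,0.87,0,0,0,0.1],[0,-0.015,0.87,0,0,0,0.1]]' 40
python3 -m inch '[[0,0,-0.1,0,0,0,0.1],[0,0,-0.25,0,0,0,0.1],[0,0,-0.5,0,0,0,0.1],[0,0,-0.75,0,0,0,0.1],[0,0,-0.87,0,0,0,0.1],[0,0,-0.87,0,0,0,0.1]]'
python3 -m inch '[[0.3,0.1,0,0,0,0,0.1],[0.62,0.5,0,0,0,0,0.1],[0.62,0.916,0,0,0,0,0.1],[0.62,0.916,0,0,0,0,0.1],[0.62,0.916,0,0,0,0,0.1],[0.62,0.916,0,0,0,0,0.1],[0.62,0.916,0,0,0,0,0.1]]'
python3 -m inch '[[0.3,0.4,0,0,0,0,0.1],[0.62,0.916,0,0,0,0,0.1],[0.62,0.916,0,0,0,0,0.1],[0.62,0.916,0,0,0,0,0.1],[0.62,0.916,0,0,0,0,0.1],[0.62,0.916,0,0,0,0,0.1],[0.62,0.916,0,0,0,0,0.1]]'
python3 -c "
from g import *
s=bot.observe();p=s['position'];row(base(-.203,.3639,.047),Rdown(np.pi-.113));print(p)
P=cloud(cam('side'));l=(P-p)@np.c_[xh,yh,[0,0,1]]*1000
q=l[(abs(l[...,0])<30)&(abs(l[...,1])<30)&(l[...,2]<-20)&(l[...,2]>-70)];print(len(q),q.min(0),q.max(0))
"; python3 tr.py
```

```text
clock: 49.05
position: [0.6969, -0.0143, 0.0681]
tool_rot: [3.139, 0.004, 3.029]
force: [0.1, 0.2, 8.3]
grip_width: 0.0246
finger_force: 38.9
clock: 49.8
position: [0.6963, -0.0146, 0.2439]
tool_rot: [3.139, 0.005, 3.029]
force: [0.2, 0.1, -0.9]
grip_width: 0.0243
finger_force: 39.6
clock: 50.68
position: [0.593, 0.1798, 0.2401]
tool_rot: [3.14, 0.001, 3.028]
force: [0.3, -0.8, -0.5]
grip_width: 0.0246
finger_force: 39.6
clock: 51.55
position: [0.4912, 0.3756, 0.2403]
tool_rot: [3.14, 0.001, 3.027]
force: [0.2, 0.1, -0.8]
grip_width: 0.0246
finger_force: 39.7
[0.0068, 0.003, 0.9666, 0.0008, 0.0008, -0.001]
[0.49115704 0.37561174 0.24031136]
71 [-14.23346908 -15.19497928 -44.26485631] [  9.61820408  -1.72744417 -20.19788449]
tray 516 c [433.  390.1] size [109.6 183.4] ang 77.0 zmed 27.5 zmax 36.0 mean [455.1 386.6]
cell top 61 [-279.2  375.7   52.1]
cell top 64 [-241.1  370.    51.6]
```

```bash

python3 -m inch '[[0,0,0.3,0,0,0,0.1],[0,0,0.6,0,0,0,0.1],[0,0,0.85,0,0,0,0.1],[0,0,0.94,0,0,0,0.1],[0,0,0.967,0,0,0,0.1],[0,0,0.967,0,0,0,0.1],[0,0,0.967,0,0,0,0.3],[0,0,0.967,0,0,0,0.5],[0,0,0.967,0,0,0,0.5],[0,0,0.967,0,0,0,0.5],[0,0,0.967,0,0,0,0.5],[0,0,0.8,0,0,0,0.5],[0,0,0.5,0,0,0,0.5],[0,0,0.2,0,0,0,0.5],[0,0,0,0,0,0,0.5],[0,0,0,0,0,0,0.5]]'
python3 -m inch '[[-0.3,-0.5,-0.1,0,0,0,0.7],[-0.6,-0.8,-0.1,0,0,0,1],[-0.6,-0.8,-0.1,0,0,0,1],[-0.6,-0.8,-0.1,0,0,0,1],[-0.6,-0.8,-0.1,0,0,0,1],[-0.6,-0.8,-0.1,0,0,0,1]]'
python3 tr.py
python3 - <<'E'
from g import *
for n in("scene","side"):
    P=cloud(cam(n));l=(P-B)@np.c_[xh,yh,[0,0,1]]*1000
    for z in range(70,155,8):
        k=l[(abs(l[...,0]-10)<45)&(abs(l[...,1]-105)<22)&(l[...,2]>z)&(l[...,2]<z+8)]
        if len(k)>2: print(n,z,len(k),k.min(0)[:2].round(1),k.max(0)[:2].round(1))
s=bot.observe();print(s["qpos"].round(2),s["position"])
for y in(1.458,1.458-np.pi): row(base(.004,.1045,.23),Rdown(y))
E
```

```text
clock: 53.65
position: [0.4909, 0.378, 0.2435]
tool_rot: [3.137, 0.004, 3.029]
force: [0.8, -0.2, -1.1]
grip_width: 0.0424
finger_force: 0.0
clock: 54.4
position: [0.5904, 0.2065, 0.2599]
tool_rot: [3.139, 0.0, 3.032]
force: [-0.5, 0.1, 0.6]
grip_width: 0.0857
finger_force: 0.0
tray 634 c [432.3 390.1] size [109.8 185.2] ang 76.9 zmed 27.0 zmax 37.0 mean [446.6 385.8]
cell top 67 [-318.9  377.7   51.4]
cell top 61 [-279.9  375.5   51.7]
cell top 63 [-241.1  369.8   52. ]
cell top 69 [-202.   365.3   52.1]
scene 70 208 [-34.7  83.3] [ 54.8 126.7]
scene 78 15 [ -9.9 101.5] [ 28.  117.9]
scene 86 16 [-8.2 99.4] [ 28.6 118. ]
scene 94 20 [-14.   92.9] [ 30.2 117.7]
scene 102 27 [-14.5  93.6] [ 31.4 118. ]
scene 110 29 [-14.3  92.9] [ 32.4 118.4]
scene 118 40 [-6.4 92.5] [ 34.2 117.9]
scene 126 26 [-12.   92.7] [ 32.9 118.3]
scene 134 12 [-4.5 93. ] [ 17.5 117.9]
scene 142 105 [-14.9  87.6] [ 20.  119.7]
scene 150 64 [-12.8  89.5] [ 17.2 118.8]
side 70 309 [-33.8  83. ] [ 54.9 126.9]
side 78 47 [-15.   89.4] [ 23.6 112.3]
side 86 44 [-15.4  90.7] [ 25.2 107.5]
side 94 46 [-15.8  90.3] [ 26.5 109.2]
side 102 54 [-16.3  90.1] [ 28.7 113.9]
side 110 50 [-16.8  88.2] [ 28. 112.]
side 118 50 [-16.9  89.8] [ 29.4 109.7]
side 126 58 [-17.4  89.7] [ 29.9 117.1]
side 134 39 [-15.4  89.4] [ 14.7 100.8]
side 142 42 [-16.3  88.2] [ 16.9 120.2]
side 150 102 [-16.4  89.7] [ 16. 121.]
[-0.01  0.58 -0.65  1.56  0.37  1.12  0.73] [0.59070558 0.20609388 0.26013275]
[-0.4376, -0.5083, 0.1499, 0.0013, -0.0007, 1.0017]
[-0.4376, -0.5083, 0.1499, 0.0007, 0.0013, -0.9983]
```

All four cells stand in the tray. Turn the hand 90° above the gun.

```bash

python3 -m inch '[[-0.2,-0.3,0,0,0,-0.2,1],[-0.43,-0.508,0.1,0,0,-0.4,1],[-0.43,-0.508,0.1,0,0,-0.6,1],[-0.43,-0.508,0.1,0,0,-0.8,1],[-0.43,-0.508,0.1,0,0,-0.998,1],[-0.43,-0.508,0.1,0,0,-0.998,1],[-0.43,-0.508,0.1,0,0,-0.998,1],[-0.43,-0.508,0.1,0,0,-0.998,1],[-0.43,-0.508,0.1,0,0,-0.998,1],[-0.43,-0.508,0.1,0,0,-0.998,1],[-0.43,-0.508,0.1,0,0,-0.998,1],[-0.43,-0.508,0.1,0,0,-0.998,1]]'
python3 - <<'E'
from g import *
s=bot.observe();print(s["qpos"].round(2),s["position"],s["tool_rot"]);print((s["position"]-B)@xh,(s["position"]-B)@yh)
for z in(.2,.117): row(base(.003,.1045,z),Rdown(1.458-np.pi))
E
python3 tr.py
```

```text
clock: 56.05
position: [0.6655, 0.0943, 0.2402]
tool_rot: [-3.141, 0.002, -1.687]
force: [-0.9, -0.3, -0.7]
grip_width: 0.0856
finger_force: 0.0
[ 0.32  0.77 -0.96  1.44  0.64  1.26  2.33] [0.66551217 0.09433893 0.24015366] [-3.14058074e+00  1.64194580e-03 -1.68691148e+00]
0.0030899164438191727 0.10324582004475158
[-0.0059, 0.0007, 0.2008, -0.0006, 0.001, -0.0021]
[-0.0053, 0.0011, 0.6158, -0.0006, 0.001, -0.0021]
tray 638 c [432.8 390.2] size [109.8 183.6] ang 77.1 zmed 27.0 zmax 37.0 mean [447.1 385.8]
cell top 65 [-319.1  377.5   51.8]
cell top 64 [-279.1  375.4   51.9]
cell top 63 [-241.2  370.    51.8]
cell top 66 [-202.4  365.6   52.2]
```

```bash

python3 -m inch '[[-0.005,0,0.2,0,0,0,1],[-0.005,0,0.4,0,0,0,1],[-0.005,0,0.55,0,0,0,1],[-0.005,0,0.616,0,0,0,1],[-0.005,0,0.616,0,0,0,1],[-0.005,0,0.616,0,0,0,1],[-0.005,0,0.616,0,0,0,0.7],[-0.005,0,0.616,0,0,0,0.55],[-0.005,0,0.616,0,0,0,0.45],[-0.005,0,0.616,0,0,0,0.35],[-0.005,0,0.616,0,0,0,0.2],[-0.005,0,0.616,0,0,0,0.2],[-0.005,0,0.616,0,0,0,0.2],[-0.005,0,0.616,0,0,0,0.2]]' 40
python3 -m inch '[[0,0,0,0,0,0,0.2],[0,0,0,0,0,0,0.2],[0,0,0,0,0,0,0.2],[0,0,0,0,0,0,0.2],[0,0,0,0,0,0,0.2],[0,0,0,0,0,0,0.2],[0,0,0,0,0,0,0.2]]'
python3 - <<'E'
from g import *
f=cam("scene")
c=proj(f,[base(.01,.105,.115)])[0].astype(int);cv2.imwrite("pics/trig.png",cv2.resize(f["img"][c[1]-45:c[1]+45,c[0]-55:c[0]+55,::-1],None,fx=6,fy=6,interpolation=2))
E
```

```text
clock: 57.85
position: [0.6643, 0.0956, 0.1181]
tool_rot: [3.14, 0.0, -1.685]
force: [-20.7, -5.2, 25.9]
grip_width: 0.0333
finger_force: 42.1
clock: 58.72
position: [0.6643, 0.0956, 0.1181]
tool_rot: [3.14, 0.0, -1.685]
force: [-21.0, -4.9, 26.4]
grip_width: 0.0336
finger_force: 42.1
```

View pics/trig.png

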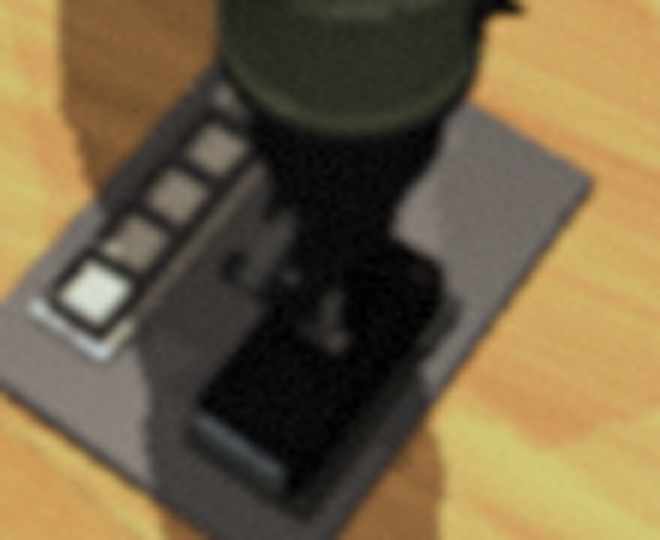

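The hand straddles the grip with the trigger pulled in (opening 33.6 mm, down from 48), and all four pockets are empty. Held for over a second; now release and retreat.

```bash

python3 -m inch '[[0,0,0,0,0,0,0.5],[0,0,0,0,0,0,0.8],[0,0,0,0,0,0,1],[0,0,0,0,0,0,1],[0,0,0,0,0,0,1],[0,0,-0.2,0,0,0,1],[0,0,-0.4,0,0,0,1],[0,0,-0.6,0,0,0,1],[0,0,-0.75,0,0,0,1],[0,0,-0.75,0,0,0,1],[0,0,-0.75,0,0,0,1],[0,0,-0.75,0,0,0,1],[0,0,-0.75,0,0,0,1]]'
python3 tr.py; python3 hold.py
python3 - <<'E'
from m import *
from g import *
P=cloud(cam("side"));rect(P,P[...,2]>0,(284,370),.052,.07,"cap")
P=cloud(cam("scene"));l=(P-B)@np.c_[xh,yh,[0,0,1]]*1000
for z in(110,118,126):
    k=l[(abs(l[...,0]-10)<45)&(abs(l[...,1]-105)<22)&(l[...,2]>z)&(l[...,2]<z+8)]
    if len(k)>2: print(z,len(k),k.max(0)[:2].round(1))
rect(P,P[...,2]>0,(393,204),.018,.03,"tape");rect(P,P[...,2]>0,(305,173),.017,.027,"notes");rect(P,P[...,2]>0,(379,322),.02,.07,"stamp")
E
```

```text
clock: 60.4
position: [0.6655, 0.0951, 0.2662]
tool_rot: [3.142, 0.002, -1.686]
force: [-0.9, -0.3, 0.3]
grip_width: 0.0854
finger_force: 0.0
tray 639 c [433.2 389.8] size [109.3 182.3] ang 76.8 zmed 26.9 zmax 37.0 mean [446.9 385.8]
cell top 64 [-319.2  377.4   51.8]
cell top 60 [-279.9  375.7   51.4]
cell top 62 [-240.8  369.8   52.6]
cell top 71 [-201.9  365.4   52. ]
55 21 [-13.5  -7.   55.3] [-5.7 -4.4 67.7]
75 95 [-21.8 -11.5  75.2] [ 2.1  4.3 94.9]
100 130 [-21.8 -10.7 100. ] [  2.1   3.2 124.9]
128 120 [-21.6 -10.2 128.1] [  1.3   7.  136.6]
cap 2571 c [ 457.3 -347.4] size [ 43.9 148. ] ang 86.2 zmed 60.4 zmax 64.7 mean [ 458.2 -349.7]
110 30 [ 33.  117.6]
118 35 [ 33.9 118. ]
126 33 [ 34.  117.9]
tape 221 c [340.  146.5] size [89.3 92.1] ang 75.4 zmed 22.7 zmax 28.9 mean [341.5 147.3]
notes 200 c [ 376.3 -169.1] size [74.9 42.1] ang 20.5 zmed 21.5 zmax 25.9 mean [ 380.9 -170. ]
stamp 104 c [709.7 263.9] size [23.7 23. ] ang 80.7 zmed 56.6 zmax 62.4 mean [711.  263.6]
```

```bash
python3 -c "
from workcell import bot
print(bot.job_done())"
```

```text
the job is handed in; nothing more can be done
None
```

I handed the job in at about 60 s: cap levered loose and on the mat, bar upright in its holder, all four cells standing in the tray, and the trigger squeezed, held for over a second and released; my last camera check matched this, but no verdict came back.

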